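# File cap-coded glass vials from a slanted rack into colour trays by size

### The arm

A 6-joint arm with a two-finger parallel gripper is mounted at the origin on the work surface. World frame = base frame: x ahead of the robot, y to its left, z up, the work surface at z = 0. Lengths are in m, angles in rad, forces in N, time in s.
With the tool pointing down it reaches from about 0.275 to 0.825 m from the base axis. Payload 5.2 kg.
Tool frame: the origin (TCP) lies on the front face of the gripper's body, between the roots of the fingers; the fingertips stand 84 mm ahead of it and the grasp point (between the pads) lies 65 mm ahead of it; z points along the fingers, y is the line along which they close (so a half turn about z gives the same grasp; the last joint's range is limited). The gripper opens to 93 mm and grips with 3 to 60 N. Pads are 15 mm wide; open, the fingers measure 128 mm over their backs; the gripper's body (75 mm by 188 mm) begins 65 mm behind the grasp point.
Start: joints at [-1.54, 0.259, 1.535, -0, 1.348, -0.203], TCP at [0.127, -0.535, 0.303] pointing down, gripper open.
Joint ranges: [-3.14, 3.14], [-0.91, 2.08], [0.19, 2.58], [-1.22, 4.36], [0.22, 2.71], [-3.12, 3.12]. Speed limits (rad/s): [2.57, 2.57, 3.14, 3.14, 3.14, 3.14].

### API

Orientations are given as a rotation vector (axis times angle).
In Python, from workcell import arm gives the robot as it stands.
- The arm moves only by the tool send_rows, never from a script. Its argument "steps" is one flat list of numbers, 7 for each row, row after row: the shift along the world's x, y, z in m, then the turn, a rotation vector about the world's x, y, z in rad, then the finger opening in m, from 0 to 0.093. A call has 1 to 5 rows; each row shifts and turns the commanded pose from where the row before left it; what a row does not reach is not made up. A row lasts 1/8 s, in which the tool goes at most 62.5 mm and 10.7 degrees, less where a joint would pass 70% of its speed; a pose out of reach is approached as far as the arm can. A call is refused whole if a number of a shift passes 0.0625 or a number of a turn 0.188, either way. A call with a gripper value outside its range is refused whole. The fingers move at their own pace and stop on an object; "newtons" is the grip in N (left out, the last holds). Time passes only in rows, so rows that do not move let the fingers close. It gives the time, the measured TCP pose, the force, the opening and the grip force at its end, in the units of the state.
- arm.sense(): the state, without advancing time (a new reading comes with each control period).
- arm.snapshot(name): name is "scene" or "side" or "wrist"; returns a dict with "pixels" (400x640x3 uint8, blue, green, red), "intrinsics" (3x3 intrinsics, pixels), "world_to_cam" (4x4, takes a point from world to camera coordinates); the wrist camera has in their place "mount" (4x4, takes a point from camera to tool coordinates, whose origin is the TCP and whose axes are the flange's). Camera axes: x right, y up, looking along -z (the intrinsics and any distortion apply to the point x, -y, -z); pixel columns grow to the right and rows downward; lengths in m; the calibration is good to about 2 mm. A picture is of the moment at which its call begins: read the wrist's pose just before it. There is no depth.
- arm.job_done(): hands the job in; it is judged then, once.
The state is a dict: "time_s": time; "joint_positions": joint angles; "dq": joint speeds; "tau": joint torques, N m; "eef_pos": TCP position; "ee_rot": TCP orientation; "contact_force": force on the tool from outside, world axes, zero at the start; "wrist_torque": the same for the moment, N m; "finger_gap": opening from 0.0 (shut) to 1.0 (fully open); "grasp_force": force on a finger pad.
Only numpy, scipy, OpenCV 4.12 (cv2) and the standard library are available. Lean on these libraries where they do the work, as an engineer would, in place of code of your own. Each camera call takes 0.05 s, during which the arm holds its last target. There are 200 camera calls.

### The job

Take the red-capped and blue-capped glass vials out of the slanted rack and stand each one upright in the tray of its cap's colour, large vials in the wide well and the small one in the narrow well. The well floors sit at different, unknown heights, so feel each vial gently down onto its floor: never let one drop and do not press it hard (a few newtons are enough). Leave the green-capped vial in the rack, the blue vial that is already filed and everything else on the bench where they are.

Things in the scene. Friction and masses are not known exactly. Their poses are not given: they have to be found in the camera images.
- vial_red_large: amber glass vial with a red cap, large: body 40 mm across, cap 27 mm, 84 mm tall, 65 to 125 g. The cap is its top 30 mm, narrower than the glass body, with a flat shoulder under it: grip the cap with the fingertips just above the shoulder. Origin at the centre of its underside, z up through the cap. It starts leaning in the rack, cap towards the robot, 30 degrees off vertical.
- vial_red_small: amber glass vial with a red cap, small: body 28 mm across, cap 17 mm, 72 mm tall, 30 to 65 g. The cap is its top 30 mm, narrower than the glass body, with a flat shoulder under it: grip the cap with the fingertips just above the shoulder. Origin at the centre of its underside, z up through the cap. It starts leaning in the rack, cap towards the robot, 30 degrees off vertical.
- vial_blue_large: amber glass vial with a blue cap, large: body 40 mm across, cap 27 mm, 84 mm tall, 65 to 125 g. The cap is its top 30 mm, narrower than the glass body, with a flat shoulder under it: grip the cap with the fingertips just above the shoulder. Origin at the centre of its underside, z up through the cap. It starts leaning in the rack, cap towards the robot, 30 degrees off vertical.
- vial_green: amber glass vial with a green cap, small: body 28 mm across, cap 17 mm, 72 mm tall, 30 to 65 g. The cap is its top 30 mm, narrower than the glass body, with a flat shoulder under it: grip the cap with the fingertips just above the shoulder. Origin at the centre of its underside, z up through the cap. It starts leaning in the rack, cap towards the robot, 30 degrees off vertical. It stays in the rack.
- vial_blue_small: amber glass vial with a blue cap, small: body 28 mm across, cap 17 mm, 72 mm tall, 30 to 65 g. The cap is its top 30 mm, narrower than the glass body, with a flat shoulder under it: grip the cap with the fingertips just above the shoulder. Origin at the centre of its underside, z up through the cap. It already stands in the narrow well of the blue tray and stays there.
- rack: fixed grey rack, 110 x 282 mm, 52 mm high; origin under its centre. Four lanes 66 mm apart along its y (-99 to 99 mm), large and small vials alternating. A slab carries each vial's lower 42 mm, leaning 30 degrees off vertical so the cap points up and to the rack's -x. Bodies are 32 mm, caps 44 mm apart: open the fingers only some 25 mm wider than the cap. Close along the rack's y; lift straight up or along the axis.
- tray_red: red tray, fixed, 102 x 60 mm (long along its x), walls 4 mm thick, 36 mm high, open above; wide well 52 x 52 mm at +x, narrow well 38 x 52 mm at -x, centres 49 mm apart. Vials in both wells leave 15 mm between their bodies, 27 mm between their caps, so close the fingers along the tray's y. Origin under its centre. 
- tray_blue: blue tray, fixed, 102 x 60 mm (long along its x), walls 4 mm thick, 36 mm high, open above; wide well 52 x 52 mm at +x, narrow well 38 x 52 mm at -x, centres 49 mm apart. Vials in both wells leave 15 mm between their bodies, 27 mm between their caps, so close the fingers along the tray's y. Origin under its centre. 
- tray_red_wide (a point): centre of the wide well of the red tray, at bench height; axes as the tray's. The well's grey floor pad lies higher, anywhere from 5 to 29 mm above the bench, different in each well and each time; no reading tells it: lower the vial slowly until it is felt. The pad is sprung, about 4 N per mm, and bottoms out after 6 mm
- tray_red_narrow (a point): centre of the narrow well of the red tray, at bench height; axes as the tray's. The well's grey floor pad lies higher, anywhere from 5 to 29 mm above the bench, different in each well and each time; no reading tells it: lower the vial slowly until it is felt. The pad is sprung, about 4 N per mm, and bottoms out after 6 mm
- tray_blue_wide (a point): centre of the wide well of the blue tray, at bench height; axes as the tray's. The well's grey floor pad lies higher, anywhere from 5 to 29 mm above the bench, different in each well and each time; no reading tells it: lower the vial slowly until it is felt. The pad is sprung, about 4 N per mm, and bottoms out after 6 mm
- tip_box: bystander: orange pipette-tip box with a clear lid, 125 x 85 x 85 mm, origin under its centre
- well_block: bystander: pink well block 127 x 86 x 20 mm, origin under its centre
- marker: bystander: white marker pen with a black cap, 130 x 14 x 14 mm, lying along its x, origin under its centre
- timer: bystander: white bench timer 70 x 70 x 20 mm, origin under its centre
- beaker: bystander: glass beaker 68 mm in diameter, 85 mm tall, origin under its centre

How it is judged:
By the outcome, as a careful person would: the job done as asked, in the order asked, and still so for the second after the job is handed in, with the robot touching nothing.
It also fails if it takes over 72 s, if anything falls off the work surface, if the arm or the gripper's body presses on something with over 40 N, if the wrist force passes 120 N, or if a joint passes its speed limit or range.

## Working session

There is one attempt and no reset: what is moved stays moved. The work goes in short steps, Python scripts to look and compute and a tool call to move; the robot and the scene stay as the last step left them, time stands still between calls to the robot, and variables do not carry over. Pictures are saved under pics/ and viewed, at most 10 in all, crops included, and the job is handed in when it is done.

Besides the shell and the picture viewer there is one more tool, called after ">>>" by a JSON object that holds its "method" and its "body". send_rows: Moves the arm, as the interface text tells. Its arguments: {"type":"object","properties":{"steps":{"type":"array","items":{"type":"number"}},"newtons":{"type":"number"}},"required":["steps"]}

```bash
mkdir -p pics; ls
python3 - <<'E'
from workcell import arm
import cv2,numpy as np
s=arm.sense();print({k:np.round(v,3).tolist() for k,v in s.items()})
for n in ["scene","side"]:
    d=arm.snapshot(n);cv2.imwrite(f"pics/{n}0.png",d["pixels"]);np.savez(f"{n}0.npz",**d)
    print(n,np.round(d["intrinsics"],1).tolist(),np.round(d["world_to_cam"],3).tolist(),[k for k in d])
E
```

```text
pics
{'time_s': 0.0, 'joint_positions': [-1.54, 0.259, 1.536, -0.0, 1.348, -0.203], 'dq': [-0.001, 0.0, -0.0, -0.0, 0.0, 0.001], 'tau': [0.0, -43.731, -28.4, 0.072, 0.042, -0.0], 'eef_pos': [0.127, -0.535, 0.302], 'ee_rot': [-3.118, -0.366, -0.0], 'contact_force': [-0.171, -0.198, 0.449], 'wrist_torque': [0.017, 0.035, -0.022], 'grasp_force': 0.0, 'finger_gap': 0.996}
scene [[443.6, 0.0, 324.9], [0.0, 443.6, 202.2], [0.0, 0.0, 1.0]] [[0.196, 0.981, -0.002, -0.036], [-0.531, 0.108, 0.84, 0.265], [0.824, -0.163, 0.542, -1.719], [0.0, 0.0, 0.0, 1.0]] ['pixels', 'intrinsics', 'world_to_cam']
side [[400.9, 0.0, 316.7], [0.0, 400.9, 199.3], [0.0, 0.0, 1.0]] [[-0.89, -0.455, 0.017, 0.459], [0.338, -0.635, 0.695, -0.273], [-0.305, 0.625, 0.719, -0.873], [0.0, 0.0, 0.0, 1.0]] ['pixels', 'intrinsics', 'world_to_cam']
```

View pics/scene0.png

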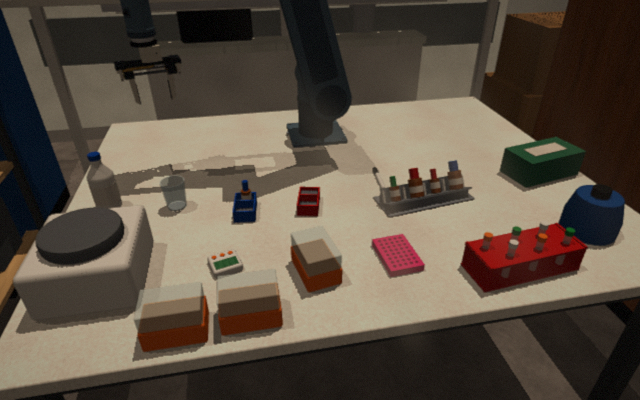

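View pics/side0.png

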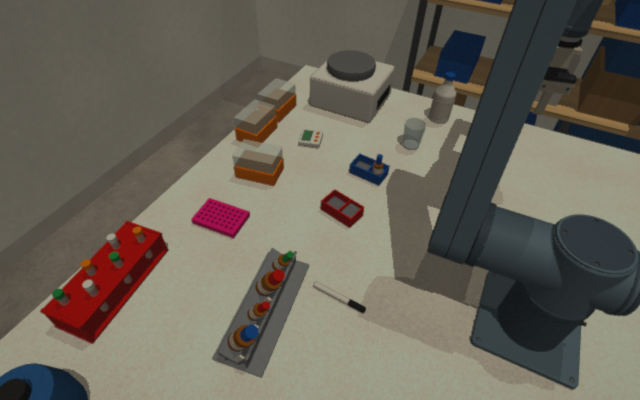

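The scene view shows the rack's caps near (392,182) green, (413,174) red large, (434,174) red small and (453,168) blue large. The blue tray is at (245,205) and the red tray at (309,201). The side view shows the same caps at (290,257), (277,275), (264,307) and (250,331), with the trays at (369,168) and (342,208).

```bash
cat > h.py <<'E'
import cv2,numpy as np
from scipy.spatial.transform import Rotation as R
def load(n):
    d=np.load(n+"0.npz");return d["pixels"],d["intrinsics"],d["world_to_cam"]
def ray(K,W,uv):
    d=np.array([(uv[0]-K[0,2])/K[0,0],-(uv[1]-K[1,2])/K[1,1],-1.]);Rt=W[:3,:3].T
    return -Rt@W[:3,3],Rt@d/np.linalg.norm(d)
def plane(K,W,uv,z):
    o,d=ray(K,W,uv);return o+d*(z-o[2])/d[2]
def tri(rs):
    A=sum(np.eye(3)-np.outer(d,d) for o,d in rs);b=sum((np.eye(3)-np.outer(d,d))@o for o,d in rs)
    x=np.linalg.solve(A,b);return x,[np.linalg.norm(np.cross(x-o,d)) for o,d in rs]
def blobs(img,col,box,amin=6,smin=130,vmin=60):
    h=cv2.cvtColor(img,cv2.COLOR_BGR2HSV).astype(int);H,S,V=h[...,0],h[...,1],h[...,2]
    hue={'red':(H<5)|(H>174),'blue':(H>100)&(H<125),'green':(H>45)&(H<90)}[col]
    m=np.uint8(hue&(S>smin)&(V>vmin));x0,y0,x1,y1=box;z=np.zeros_like(m);z[y0:y1,x0:x1]=m[y0:y1,x0:x1]
    n,l,st,c=cv2.connectedComponentsWithStats(z)
    return [(st[i].tolist(),c[i].round(1).tolist(),(l==i)) for i in range(1,n) if st[i][4]>=amin]
E
python3 - <<'E'
from h import *
for n,bx in [("scene",[(370,155,480,215),(225,175,330,225)]),("side",[(210,240,310,370),(310,145,400,235)])]:
    I,K,W=load(n)
    for b in bx:
        for c in ['red','blue','green']:
            for s,ce,m in blobs(I,c,b):
                print(n,c,s,ce)
I,_,_=load("side");J,_,_=load("scene")
a=np.vstack([np.hstack([cv2.resize(I[240:375,205:325],None,fx=3,fy=3),cv2.resize(I[140:235,310:400],(400,405))]),
 np.hstack([cv2.resize(J[150:215,370:480],(360,195)),cv2.resize(J[175:225,225:335],(400,195))])])
cv2.imwrite("pics/c0.png",np.uint8(np.clip(a*1.4,0,255)));print(a.shape)
E
```

```text
scene red [410, 168, 9, 11, 75] [413.7, 172.8]
scene red [431, 169, 5, 10, 44] [433.0, 173.5]
scene red [297, 187, 23, 20, 157] [309.1, 196.9]
scene blue [242, 180, 5, 3, 13] [244.0, 181.0]
scene blue [233, 193, 4, 20, 21] [234.5, 202.1]
scene blue [252, 192, 4, 19, 41] [254.0, 200.5]
scene blue [240, 200, 10, 1, 10] [244.5, 200.0]
scene blue [236, 211, 16, 1, 16] [243.5, 211.0]
side red [269, 269, 16, 16, 176] [276.3, 276.4]
side red [258, 301, 12, 11, 89] [263.7, 306.1]
side blue [241, 325, 17, 15, 189] [249.2, 332.2]
side green [283, 252, 10, 7, 43] [288.1, 255.1]
side red [321, 190, 43, 37, 629] [341.3, 208.4]
side blue [351, 154, 38, 25, 133] [369.4, 167.6]
side blue [378, 155, 4, 7, 18] [379.6, 157.1]
(600, 760, 3)
```

View pics/c0.png

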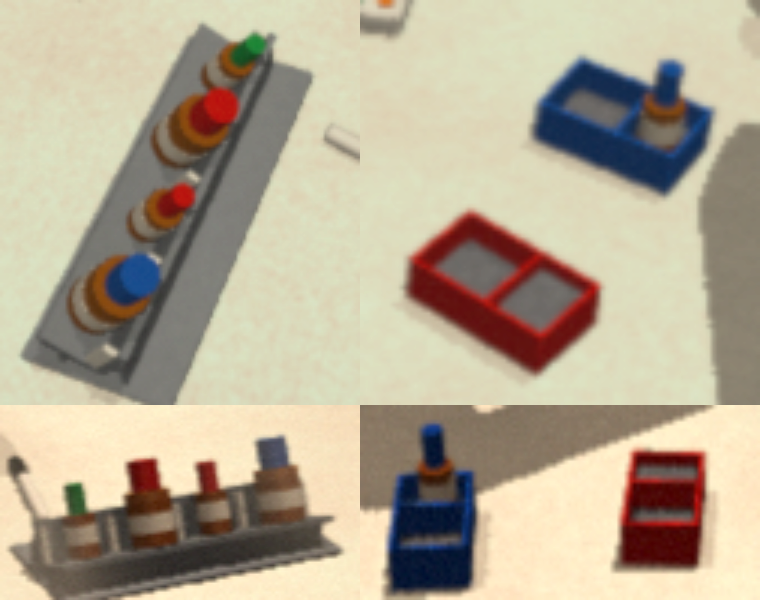

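The crop shows both trays with the wide well farther from the robot, and the blue vial in the near (narrow) well. The rack caps lean toward the robot, in the order green, red large, red small, blue large.

Run:
```python
from h import *
_,K1,W1=load("scene");_,K2,W2=load("side")
P={}
for n,a,b in [("green",(392.9,181.7),(289.3,256.5)),("redL",(413.7,172.8),(276.3,276.4)),("redS",(433,173.5),(263.7,306.1)),("blueL",(452.8,165.7),(249.2,332.2)),("blueS",(244.8,186),(380,158))]:
    x,e=tri([ray(K1,W1,a),ray(K2,W2,b)]);P[n]=x;print(n,x.round(4),np.round(e,4))
v=P["green"]-P["blueL"];print("rack y dir",v.round(3),"yaw of +y",np.degrees(np.arctan2(v[1],v[0])))
for t,L in [("red",[(321.2,201),(335.2,189.7),(363.5,208)]),("blue",[(350.5,164.2),(360.2,154.1),(389,166.3)])]:
    p=[plane(K2,W2,u,.036) for u in L];c=(p[0]+p[2])/2;lx=p[1]-p[2]
    print(t,"centre",c.round(4),"sides",np.linalg.norm(lx).round(4),np.linalg.norm(p[0]-p[1]).round(4),"yaw x",np.degrees(np.arctan2(lx[1],lx[0])).round(1))
J,_,_=load("scene")
for t,L in [("red",[(310,0)])]: pass
for t,L in [("red",[(360,0)])]:pass
s=lambda u:(225+(u[0]-360)/3.636,175+(u[1]-405)/3.9)
for t,L in [("red",[(632,452),(704,452),(700,530),(625,530)]),("blue",[(397,474),(473,474),(469,545),(392,543)])]:
    p=[plane(K1,W1,s(u),.036) for u in L];print(t,"scene",np.mean(p,0).round(4),[q.round(3).tolist() for q in p])
```

```text
green [0.5227 0.1289 0.0701] [0.0023 0.0023]
redL [0.5144 0.1947 0.0865] [0.0006 0.0006]
redS [0.5059 0.2595 0.0723] [0.0005 0.0005]
blueL [0.4958 0.3245 0.0859] [0.0004 0.0004]
blueS [ 0.4636 -0.2882  0.0716] [0.0027 0.0027]
rack y dir [ 0.027 -0.196 -0.016] yaw of +y -82.17530633940176
red centre [ 0.4948 -0.1066  0.036 ] sides 0.0991 0.0585 yaw x -15.9
blue centre [ 0.4891 -0.2889  0.036 ] sides 0.097 0.057 yaw x -6.9
red scene [ 0.5032 -0.1102  0.036 ] [[0.445, -0.128, 0.036], [0.457, -0.07, 0.036], [0.561, -0.093, 0.036], [0.55, -0.149, 0.036]]
blue scene [ 0.4919 -0.2905  0.036 ] [[0.439, -0.316, 0.036], [0.451, -0.257, 0.036], [0.546, -0.266, 0.036], [0.532, -0.323, 0.036]]
```

```bash
cat >> h.py <<'E'
def Rt(yaw,tilt):  # tool x dir yaw (deg), tilt of tool outward (deg)
    a,t=np.radians(yaw),np.radians(tilt)
    y=np.array([np.sin(a),-np.cos(a),0]);z=np.array([np.sin(t)*np.cos(a),np.sin(t)*np.sin(a),-np.cos(t)])
    return np.c_[np.cross(y,z),y,z]
def delta(s,p,Rg):
    dr=(R.from_matrix(Rg)*R.from_rotvec(s["ee_rot"]).inv()).as_rotvec()
    print("shift",np.round(np.array(p)-s["eef_pos"],4),"turn",dr.round(4),"t",s["time_s"])
E
python3 - <<'E'
from h import *;from workcell import arm
s=arm.sense();print(R.from_rotvec(s["ee_rot"]).as_matrix().round(3).tolist())
a=-Rt(8,30)[:,2];delta(s,np.array([.5144,.1947,.0865])+.142*a,Rt(8,30))
print(arm.snapshot("wrist")["mount"].round(3))
E
```

```text
[[0.973, 0.232, -0.0], [0.232, -0.973, 0.002], [0.0, -0.002, -1.0]]
shift [ 0.3167  0.7195 -0.0926] turn [ 0.0957 -0.5147 -0.0924] t 0.1
[[-0.001  0.967  0.257  0.071]
 [ 1.     0.001  0.001 -0.   ]
 [ 0.     0.257 -0.967 -0.082]
 [ 0.     0.     0.     1.   ]]
```

>>> {"method": "send_rows", "body": {"steps": [0.021, 0.048, 0, 0.0064, -0.0343, -0.0062, 0.052, 0.021, 0.048, 0, 0.0064, -0.0343, -0.0062, 0.052, 0.021, 0.048, 0, 0.0064, -0.0343, -0.0062, 0.052, 0.021, 0.048, 0, 0.0064, -0.0343, -0.0062, 0.052, 0.021, 0.048, 0, 0.0064, -0.0343, -0.0062, 0.052]}}

```text
time_s: 0.78
eef_pos: [0.2329, -0.2933, 0.3026]
ee_rot: [-3.102, -0.314, -0.274]
contact_force: [0.8, -0.4, 0.4]
finger_gap: 0.565
grasp_force: 0.0
```

>>> {"method": "send_rows", "body": {"steps": [0.021, 0.048, -0.01, 0.0064, -0.0343, -0.0062, 0.052, 0.021, 0.048, -0.01, 0.0064, -0.0343, -0.0062, 0.052, 0.021, 0.048, -0.01, 0.0064, -0.0343, -0.0062, 0.052, 0.021, 0.048, -0.01, 0.0064, -0.0343, -0.0062, 0.052, 0.021, 0.048, -0.01, 0.0064, -0.0343, -0.0062, 0.052]}}

```text
time_s: 1.4
eef_pos: [0.3377, -0.0537, 0.2527]
ee_rot: [-3.06, -0.26, -0.543]
contact_force: [0.9, -0.5, 0.5]
finger_gap: 0.559
grasp_force: 0.0
```

>>> {"method": "send_rows", "body": {"steps": [0.021, 0.048, -0.01, 0.0064, -0.0343, -0.0062, 0.052, 0.021, 0.048, -0.01, 0.0064, -0.0343, -0.0062, 0.052, 0.021, 0.048, -0.01, 0.0064, -0.0343, -0.0062, 0.052, 0.021, 0.048, -0.01, 0.0064, -0.0343, -0.0062, 0.052, 0.021, 0.048, 0, 0.0064, -0.0343, -0.0062, 0.052]}}

```text
time_s: 2.02
eef_pos: [0.4416, 0.186, 0.2118]
ee_rot: [-2.994, -0.209, -0.8]
contact_force: [0.5, -2.6, 0.4]
finger_gap: 0.559
grasp_force: 0.0
```

```bash
cat >> h.py <<'E'
def wrist(name):
    from workcell import arm
    s=arm.sense();d=arm.snapshot("wrist")
    T=np.eye(4);T[:3,:3]=R.from_rotvec(s["ee_rot"]).as_matrix();T[:3,3]=s["eef_pos"]
    W=np.linalg.inv(T@d["mount"]);cv2.imwrite(f"pics/{name}.png",d["pixels"])
    np.savez(name+"0.npz",pixels=d["pixels"],intrinsics=d["intrinsics"],world_to_cam=W);return s
def proj(K,W,p):
    c=W[:3,:3]@p+W[:3,3];return np.array([K[0,2]+K[0,0]*c[0]/-c[2],K[1,2]-K[1,1]*c[1]/-c[2]])
E
python3 - <<'E'
from h import *
s=wrist("w1");a=-Rt(8,30)[:,2]
delta(s,np.array([.5144,.1947,.0865])+.142*a,Rt(8,30));print(s["contact_force"],s["finger_gap"],np.round(s["joint_positions"],2))
I,K,W=load("w1")
for n,p in dict(green=[.5227,.1289,.0701],redL=[.5144,.1947,.0865],redS=[.5059,.2595,.0723],blueL=[.4958,.3245,.0859]).items(): print(n,proj(K,W,np.array(p)).round(0), proj(K,W,np.array(p)+.015*a).round(0))
for c in ['red','blue','green']:
    for st,ce,m in blobs(I,c,(0,0,640,400),200): print(c,st,ce)
E
```

```text
shift [ 0.0024 -0.0012 -0.0024] turn [ 0.0007 -0.0016  0.0002] t 2.025
[ 0.54327369 -2.58755896  0.37500691] 0.5585280374618868 [ 0.18  0.03  2.17 -0.05  0.42  1.65]
green [403. 216.] [408. 223.]
redL [318. 211.] [318. 217.]
redS [233. 214.] [228. 220.]
blueL [139. 211.] [128. 218.]
red [289, 190, 47, 45, 1375] [312.7, 212.7]
red [208, 200, 31, 30, 599] [223.3, 214.5]
blue [108, 198, 36, 32, 850] [124.7, 215.1]
green [387, 203, 25, 24, 376] [398.6, 213.7]
```

View pics/w1.png

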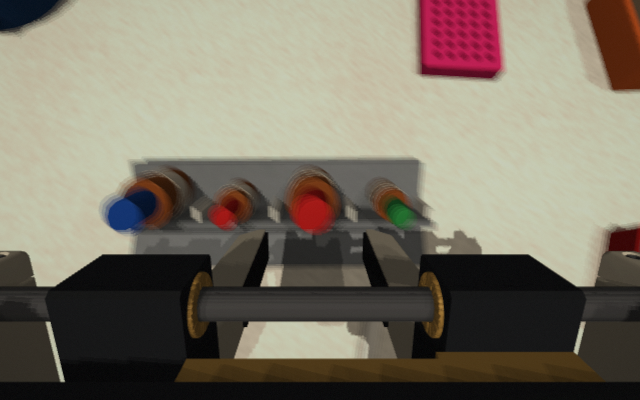

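The wrist view shows the caps, with red large at (313,213) and red small at (223,214). The arm was still moving, so I'll settle it and re-measure.

>>> {"method": "send_rows", "body": {"steps": [0.001, 0, -0.002, 0, 0, 0, 0.052, 0, 0, 0, 0, 0, 0, 0.052]}}

```text
time_s: 2.33
eef_pos: [0.4424, 0.1831, 0.2102]
ee_rot: [-2.996, -0.208, -0.798]
contact_force: [0.5, 1.1, 0.3]
finger_gap: 0.559
grasp_force: 0.0
```

Run:
```python
from h import *
s=wrist("w2");a=-Rt(8,30)[:,2]
delta(s,np.array([.5144,.1947,.0865])+.142*a,Rt(8,30))
I,K,W=load("w2");_,K1,W1=load("side")
side=dict(green=(289.3,256.5),redL=(276.3,276.4),redS=(263.7,306.1),blueL=(249.2,332.2))
Z=dict(green=.0713,redL=.0865,redS=.0713,blueL=.0865)
for c in ['red','blue','green']:
    for st,ce,m in blobs(I,c,(0,0,640,400),200):
        n={'red':'redL' if ce[0]>270 else 'redS','blue':'blueL','green':'green'}[c]
        # top disc centre: width-fit circle at lower(near-camera) end of blob
        w=st[2];top=(st[0]+w/2,st[1]+st[3]-w/2)
        x,e=tri([ray(K,W,ce),ray(K1,W1,side[n])])
        print(n,st,ce,"tri",x.round(4),e[0].round(4),"plane@centre+6mm",(plane(K,W,ce,Z[n]+.005)).round(4),"px err",(np.array(ce)-proj(K,W,np.array(x))).round(1))
```

```text
shift [ 0.0017  0.0017 -0.0007] turn [ 0.0019 -0.0029  0.0015] t 2.325
redL [293, 190, 39, 46, 1378] [312.1, 213.0] tri [0.5124 0.1954 0.0892] 0.0007 plane@centre+6mm [0.5113 0.1952 0.0915] px err [0.1 0.9]
redS [211, 200, 30, 31, 566] [224.3, 215.7] tri [0.5036 0.2611 0.077 ] 0.0004 plane@centre+6mm [0.5033 0.2612 0.0763] px err [0.1 0.5]
blueL [102, 199, 38, 37, 1058] [120.7, 217.9] tri [0.4905 0.3271 0.095 ] 0.0018 plane@centre+6mm [0.4892 0.3286 0.0915] px err [0.3 2.6]
green [391, 209, 23, 21, 373] [402.3, 218.9] tri [0.5213 0.1264 0.07  ] 0.0005 plane@centre+6mm [0.5193 0.1277 0.0763] px err [0.2 0.7]
```

>>> {"method": "send_rows", "body": {"steps": [0.01, 0.003, -0.015, 0.002, -0.003, 0.0015, 0.052, 0.009, 0.0013, -0.0155, 0, 0, 0, 0.052, 0.009, 0.0012, -0.0155, 0, 0, 0, 0.052, 0.008, 0.0012, -0.0145, 0, 0, 0, 0.052, 0, 0, 0, 0, 0, 0, 0.052]}}

```text
time_s: 3.0
eef_pos: [0.479, 0.1886, 0.1495]
ee_rot: [-2.994, -0.205, -0.802]
contact_force: [0.2, -0.1, 0.5]
finger_gap: 0.558
grasp_force: 0.0
```

Run:
```python
from h import *
s=wrist("w3");a=-Rt(8,30)[:,2]
delta(s,np.array([.5144,.1949,.0865])+.073*a,Rt(8,30));print(s["contact_force"].__str__())
```

```text
shift [-0.0008  0.0012  0.0002] turn [-0.0002 -0.0002  0.003 ] t 3.0
[ 0.23678016 -0.0930601   0.46898758]
```

View pics/w3.png

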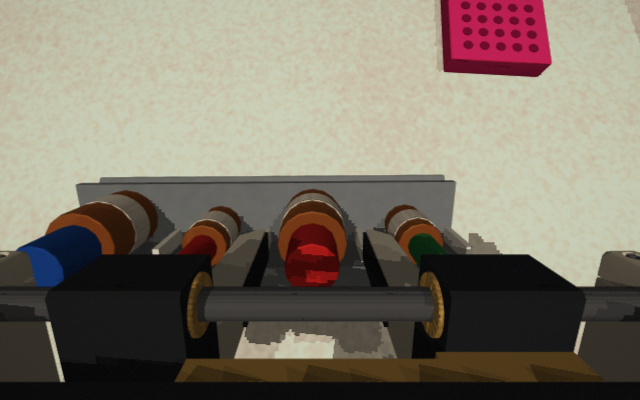

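The fingers straddle the red cap evenly (gap 268–363, cap 286–340), with the tips at the shoulder at row 235. Closing now.

>>> {"method": "send_rows", "body": {"steps": [0, 0.001, 0, 0, 0, 0.003, 0.04, 0, 0, 0, 0, 0, 0, 0.015, 0, 0, 0, 0, 0, 0, 0.015, 0, 0, 0, 0, 0, 0, 0.015, 0, 0, 0, 0, 0, 0, 0.015], "newtons": 20}}

```text
time_s: 3.68
eef_pos: [0.4792, 0.1916, 0.1507]
ee_rot: [-2.99, -0.214, -0.806]
contact_force: [-3.8, -1.5, 6.3]
finger_gap: 0.285
grasp_force: 20.0
```

>>> {"method": "send_rows", "body": {"steps": [-0.005, -0.001, 0.009, 0, 0, 0, 0.015, -0.012, -0.0017, 0.021, 0, 0, 0, 0.015, -0.015, -0.002, 0.026, 0, 0, 0, 0.015, -0.015, -0.002, 0.026, 0, 0, 0, 0.015, 0, 0, 0.03, 0, 0, 0, 0.015]}}

```text
time_s: 4.3
eef_pos: [0.4296, 0.1846, 0.2622]
ee_rot: [-2.992, -0.215, -0.799]
contact_force: [0.9, -0.2, -1.1]
finger_gap: 0.285
grasp_force: 20.0
```

Run:
```python
from h import *;from workcell import arm
s=arm.sense();print(s["contact_force"],s["finger_gap"],s["grasp_force"],np.array(s["joint_positions"]).round(2))
delta(s,[.44,-.09,.29],Rt(-12.5,0))
```

```text
[ 0.94190936 -0.20156601 -1.07163934] 0.2853529491247225 19.9519944190979 [ 0.18 -0.07  2.11 -0.03  0.58  1.62]
shift [ 0.0104 -0.2746  0.0278] turn [ 0.0192  0.5246 -0.3531] t 4.3
```

>>> {"method": "send_rows", "body": {"steps": [0.0013, -0.0343, 0.0035, 0.0024, 0.0656, -0.0441, 0.015, 0.0013, -0.0343, 0.0035, 0.0024, 0.0656, -0.0441, 0.015, 0.0013, -0.0343, 0.0035, 0.0024, 0.0656, -0.0441, 0.015, 0.0013, -0.0343, 0.0035, 0.0024, 0.0656, -0.0441, 0.015, 0.0013, -0.0343, 0.0035, 0.0024, 0.0656, -0.0441, 0.015]}}

```text
time_s: 4.92
eef_pos: [0.4377, 0.0125, 0.28]
ee_rot: [-3.109, 0.135, -0.307]
contact_force: [0.3, 0.2, -1.2]
finger_gap: 0.285
grasp_force: 20.0
```

>>> {"method": "send_rows", "body": {"steps": [0.0013, -0.0343, 0.0035, 0.0024, 0.0656, -0.0441, 0.015, 0.0013, -0.0343, 0.0035, 0.0024, 0.0656, -0.0441, 0.015, 0.0013, -0.0343, 0.0035, 0.0024, 0.0656, -0.0441, 0.015, 0, 0, 0, 0, 0, 0, 0.015, 0, 0, 0, 0, 0, 0, 0.015]}}

```text
time_s: 5.55
eef_pos: [0.4419, -0.0889, 0.2899]
ee_rot: [-3.122, 0.342, -0.004]
contact_force: [0.1, 0.1, -1.0]
finger_gap: 0.285
grasp_force: 20.0
```

Run:
```python
from h import *
s=wrist("w4");print(s["contact_force"],s["eef_pos"]);delta(s,[.44,-.09,.29],Rt(-12.5,0))
I,K,W=load("w4")
for st,ce,m in blobs(I,'red',(0,0,640,400),300):
    print(st,ce)
    c,_=cv2.findContours(np.uint8(m),0,2);q=cv2.approxPolyDP(cv2.convexHull(c[0]),6,True)[:,0]
    for u in q: print(u,plane(K,W,u,.036).round(4)[:2])
```

```text
[ 0.13938617  0.06881524 -1.03755266] [ 0.44187375 -0.08892215  0.28994572]
shift [-0.0019 -0.0011  0.0001] turn [-0.0003  0.0025 -0.0001] t 5.55
[296, 73, 62, 104, 1597] [324.8, 124.1]
[297  73] [ 0.5513 -0.0943]
[357  75] [ 0.5368 -0.151 ]
[351 176] [ 0.4398 -0.1263]
[296 174] [ 0.4545 -0.0702]
[289, 226, 54, 60, 2597] [315.1, 258.6]
[328 229] [ 0.3871 -0.0904]
[338 244] [ 0.3674 -0.0976]
[339 280] [ 0.3236 -0.0898]
[295 285] [ 0.3283 -0.039 ]
[289 263] [ 0.3567 -0.0388]
[296 235] [ 0.3879 -0.0544]
```

View pics/w4.png

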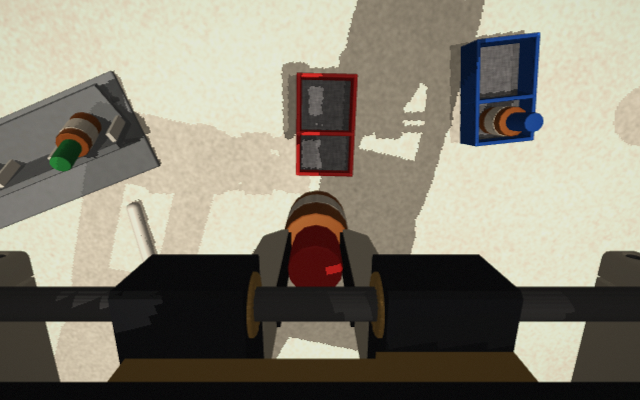

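The vial hangs upright at (315,240). The red tray has corners (297,73) to (351,176) and the blue tray is at (500,90), seen obliquely. The oblique wall shows pad height roughly, so I'll take one oblique look at the red tray too.

>>> {"method": "send_rows", "body": {"steps": [0, 0.05, 0, 0, 0, 0, 0.015, 0, 0.05, 0, 0, 0, 0, 0.015, 0, 0.04, 0, 0, 0, 0, 0.015, 0, 0, 0, 0, 0, 0, 0.015, 0, 0, 0, 0, 0, 0, 0.015]}}

```text
time_s: 6.22
eef_pos: [0.4419, 0.0508, 0.2903]
ee_rot: [3.122, -0.339, 0.005]
contact_force: [-0.6, 0.5, -1.8]
finger_gap: 0.284
grasp_force: 20.0
```

Run:
```python
from h import *
s=wrist("w5");print(s["eef_pos"])
def corners(n,col,box,sm,vm):
    I,K,W=load(n);bl=blobs(I,col,box,100,sm,vm);m=np.any([b[2] for b in bl],0)
    c=np.vstack([x[:,0] for x in cv2.findContours(np.uint8(m),0,2)[0]])
    q=cv2.boxPoints(cv2.minAreaRect(c));print(n,col,[(u.round(0).tolist(),plane(K,W,u,.036)[:2].round(4).tolist()) for u in q])
corners("w5",'red',(320,20,640,215),130,60);corners("w4",'blue',(440,20,560,160),130,40)
def prof(n,c,yaw,xs,col):
    I,K,W=load(n);u=np.array([np.cos(np.radians(yaw)),np.sin(np.radians(yaw))]);v=np.array([-u[1],u[0]])
    for w,x0 in xs:
        print(n,w)
        for z in range(0,41,2):
            r=[]
            for x in (-12,-6,0,6,12):
                p=np.array(c)+u*(x0+x)*1e-3-v*.026
                uv=proj(K,W,np.array([*p,z*1e-3]));px=I[int(round(uv[1])),int(round(uv[0]))].astype(int);r.append(px)
            m=np.median(r,0);print(z,m.astype(int).tolist(),end=' ')
        print()
prof("w5",(.496,-.110),-14.2,[("wide",21),("narrow",-28)],'red')
prof("w4",(.490,-.289),-7,[("wide",21)],'blue')
```

```text
[0.44194214 0.05083667 0.29034887]
w5 red [([414.0, 144.0], [0.4592, -0.056]), ([431.0, 30.0], [0.5611, -0.0872]), ([501.0, 41.0], [0.5376, -0.1507]), ([483.0, 155.0], [0.4327, -0.1249])]
w4 blue [([457.0, 36.0], [0.5506, -0.2501]), ([539.0, 33.0], [0.5363, -0.3257]), ([543.0, 143.0], [0.4311, -0.3248]), ([461.0, 146.0], [0.4464, -0.2428])]
w5 wide
0 [40, 41, 43] 2 [41, 42, 43] 4 [40, 41, 43] 6 [41, 42, 43] 8 [39, 41, 42] 10 [42, 44, 44] 12 [35, 35, 48] 14 [14, 16, 56] 16 [9, 10, 60] 18 [8, 9, 60] 20 [8, 10, 61] 22 [8, 11, 68] 24 [9, 10, 73] 26 [9, 11, 75] 28 [10, 11, 76] 30 [10, 11, 75] 32 [10, 11, 75] 34 [9, 11, 74] 36 [15, 17, 114] 38 [29, 33, 183] 40 [35, 41, 207] 
w5 narrow
0 [55, 57, 58] 2 [54, 56, 58] 4 [53, 56, 57] 6 [54, 56, 58] 8 [56, 58, 59] 10 [56, 59, 61] 12 [56, 58, 60] 14 [60, 61, 63] 16 [59, 61, 64] 18 [55, 56, 59] 20 [44, 45, 47] 22 [43, 45, 46] 24 [35, 36, 48] 26 [15, 17, 57] 28 [8, 9, 60] 30 [7, 8, 60] 32 [7, 9, 60] 34 [9, 10, 61] 36 [8, 10, 68] 38 [15, 18, 99] 40 [21, 24, 120] 
w4 wide
0 [93, 96, 100] 2 [80, 83, 86] 4 [80, 84, 87] 6 [85, 87, 90] 8 [82, 86, 90] 10 [84, 87, 91] 12 [81, 84, 87] 14 [68, 57, 52] 16 [52, 25, 11] 18 [51, 24, 9] 20 [51, 24, 10] 22 [51, 24, 9] 24 [51, 24, 9] 26 [52, 25, 11] 28 [51, 25, 10] 30 [51, 25, 10] 32 [51, 25, 10] 34 [51, 25, 9] 36 [51, 24, 9] 38 [48, 21, 7] 40 [90, 44, 19]
```

View pics/w5.png

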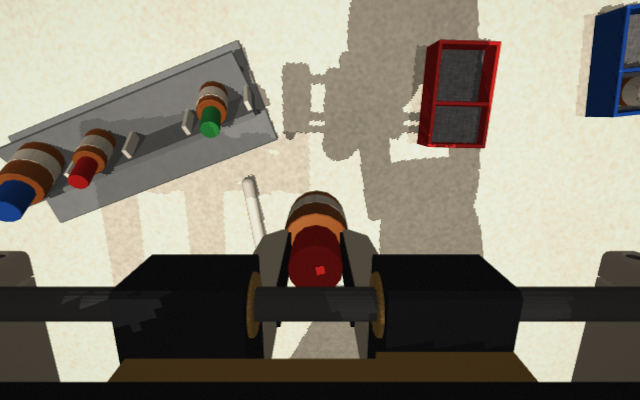

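The oblique view shows the wall/pad edges clearly. Estimated pad heights are about 12 mm (red wide), 23 mm (red narrow) and 11 mm (blue wide).

>>> {"method": "send_rows", "body": {"steps": [0.015, -0.033, -0.01, 0, 0, -0.006, 0.015, 0.015, -0.033, -0.01, 0, 0, -0.006, 0.015, 0.015, -0.033, -0.01, 0, 0, -0.006, 0.015, 0.015, -0.033, -0.01, 0, 0, -0.006, 0.015, 0.0145, -0.034, -0.01, 0, 0, -0.006, 0.015]}}

```text
time_s: 6.9
eef_pos: [0.517, -0.1181, 0.2398]
ee_rot: [3.116, -0.392, 0.005]
contact_force: [0.4, 0.1, -0.7]
finger_gap: 0.287
grasp_force: 20.0
```

>>> {"method": "send_rows", "body": {"steps": [0, 0, -0.025, 0, 0, 0, 0.015, 0, 0, -0.025, 0, 0, 0, 0.015, 0, 0, 0, 0, 0, 0, 0.015, 0, 0, 0, 0, 0, 0, 0.015]}}

```text
time_s: 7.4
eef_pos: [0.5172, -0.1164, 0.191]
ee_rot: [3.116, -0.39, 0.006]
contact_force: [-0.0, 0.1, -1.3]
finger_gap: 0.288
grasp_force: 20.0
```

Run:
```python
from h import *;from workcell import arm
s=wrist("w6");print(s["contact_force"]);delta(s,[.5164,-.1152,.19],Rt(-14.2,0))
for n in("scene","side"):
    d=arm.snapshot(n);np.savez(n+"10.npz",**d)
# vial relative to tray in both views: crops
A=np.load("side10.npz")["pixels"][130:240,290:400];B=np.load("scene10.npz")["pixels"][130:230,250:360];C=cv2.imread("pics/w6.png")[40:300,220:420]
cv2.imwrite("pics/c6.png",np.hstack([cv2.resize(x,(266,400)) if i==2 else cv2.resize(x,(266,400)) for i,x in enumerate((A,B,C))]))
```

```text
[-0.03360144  0.14682782 -1.2618963 ]
shift [-0.0008  0.0012 -0.001 ] turn [0.0014 0.0039 0.0014] t 7.4
```

View pics/c6.png

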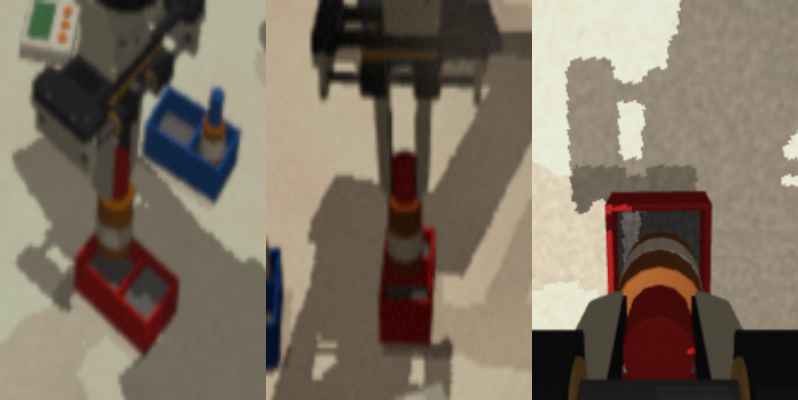

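The vial is centred over the wide well in the scene and wrist crops (tray 607–711, vial at 660). Lowering.

>>> {"method": "send_rows", "body": {"steps": [-0.001, 0.001, -0.01, 0.001, 0.004, 0.001, 0.015, 0, 0, -0.01, 0, 0, 0, 0.015, 0, 0, -0.008, 0, 0, 0, 0.015, 0, 0, -0.003, 0, 0, 0, 0.015, 0, 0, 0, 0, 0, 0, 0.015]}}

```text
time_s: 8.18
eef_pos: [0.5158, -0.1145, 0.1589]
ee_rot: [-3.117, 0.387, 0.003]
contact_force: [0.0, -0.5, -1.3]
finger_gap: 0.281
grasp_force: 20.0
```

>>> {"method": "send_rows", "body": {"steps": [0, 0, -0.001, 0, 0, 0, 0.015, 0, 0, -0.001, 0, 0, 0, 0.015, 0, 0, 0, 0, 0, 0, 0.015]}}

```text
time_s: 8.55
eef_pos: [0.516, -0.1146, 0.1573]
ee_rot: [3.117, -0.387, -0.001]
contact_force: [-0.6, 0.2, -1.4]
finger_gap: 0.287
grasp_force: 20.0
```

>>> {"method": "send_rows", "body": {"steps": [0, 0, -0.0008, 0, 0, 0, 0.015, 0, 0, -0.0008, 0, 0, 0, 0.015, 0, 0, 0, 0, 0, 0, 0.015]}}

```text
time_s: 8.93
eef_pos: [0.5162, -0.1147, 0.156]
ee_rot: [3.117, -0.387, -0.0]
contact_force: [-0.4, 0.8, 2.6]
finger_gap: 0.286
grasp_force: 20.0
```

>>> {"method": "send_rows", "body": {"steps": [0, 0, 0.0005, 0, 0, 0, 0.015, 0, 0, 0, 0, 0, 0, 0.029, 0, 0, 0, 0, 0, 0, 0.035, 0, 0, 0, 0, 0, 0, 0.045, 0, 0, 0, 0, 0, 0, 0.045]}}

```text
time_s: 9.55
eef_pos: [0.5159, -0.1146, 0.156]
ee_rot: [-3.118, 0.388, 0.002]
contact_force: [-0.3, 0.8, 0.3]
finger_gap: 0.477
grasp_force: 0.0
```

>>> {"method": "send_rows", "body": {"steps": [0, 0, 0.01, 0, 0, 0, 0.045, 0, 0, 0.03, 0, 0, 0, 0.045, 0, 0, 0.045, 0, 0, 0, 0.045, 0, 0, 0.045, 0, 0, 0, 0.042, 0, 0, 0, 0, 0, 0, 0.042]}}

```text
time_s: 10.18
eef_pos: [0.5177, -0.1153, 0.2909]
ee_rot: [3.115, -0.387, 0.012]
contact_force: [-0.3, -0.6, -0.1]
finger_gap: 0.453
grasp_force: 0.0
```

Run:
```python
from h import *
s=wrist("w7");print(s["contact_force"]);a=-Rt(8,30)[:,2]
I,K,W=load("w7")
for st,ce,m in blobs(I,'red',(200,40,450,400),100): print(st,ce)
top=np.array([.5164,-.1152,.012+.084]);print("expect cap top",proj(K,W,top))
delta(s,np.array([.5050,.2600,.0715])+.142*a,Rt(8,30))
```

```text
[-0.29655609 -0.58705253 -0.07067897]
[288, 153, 56, 94, 1858] [315.3, 197.9]
expect cap top [315.69092906 198.05220402]
shift [-0.083   0.3654 -0.0965] turn [-0.0261 -0.5181  0.3786] t 10.175
```

>>> {"method": "send_rows", "body": {"steps": [-0.0083, 0.0365, 0, -0.0026, -0.0518, 0.0379, 0.042, -0.0083, 0.0365, 0, -0.0026, -0.0518, 0.0379, 0.042, -0.0083, 0.0365, 0, -0.0026, -0.0518, 0.0379, 0.042, -0.0083, 0.0365, 0, -0.0026, -0.0518, 0.0379, 0.042, -0.0083, 0.0365, -0.015, -0.0026, -0.0518, 0.0379, 0.042]}}

```text
time_s: 10.85
eef_pos: [0.474, 0.069, 0.2708]
ee_rot: [-3.095, 0.086, -0.404]
contact_force: [0.6, -0.6, -0.5]
finger_gap: 0.452
grasp_force: 0.0
```

>>> {"method": "send_rows", "body": {"steps": [-0.0083, 0.0365, -0.015, -0.0026, -0.0518, 0.0379, 0.042, -0.0083, 0.0365, -0.015, -0.0026, -0.0518, 0.0379, 0.042, -0.0083, 0.0365, -0.015, -0.0026, -0.0518, 0.0379, 0.042, -0.0083, 0.0365, -0.018, -0.0026, -0.0518, 0.0379, 0.042, -0.0083, 0.0365, -0.018, -0.0026, -0.0518, 0.0379, 0.042]}}

```text
time_s: 11.48
eef_pos: [0.4316, 0.2513, 0.1887]
ee_rot: [-2.995, -0.213, -0.787]
contact_force: [0.6, -0.7, 0.3]
finger_gap: 0.45
grasp_force: 0.0
```

>>> {"method": "send_rows", "body": {"steps": [0, 0, 0, 0, 0, 0, 0.042, 0, 0, 0, 0, 0, 0, 0.042]}}

```text
time_s: 11.72
eef_pos: [0.4326, 0.2502, 0.1896]
ee_rot: [-2.997, -0.211, -0.785]
contact_force: [0.2, 0.8, 0.1]
finger_gap: 0.451
grasp_force: 0.0
```

```bash
cat > look.py <<'E'
from h import *
import sys
def look(name,nm,col,box,guess,sidepx,off):
    s=wrist(name);a=-Rt(8,30)[:,2];g=np.array(guess);I,K,W=load(name);_,K1,W1=load("side")
    for st,ce,m in blobs(I,col,box,200):
        x,e=tri([ray(K,W,ce),ray(K1,W1,sidepx)])
        print(st,ce,"tri",x.round(4),e[0].round(4),"exp px",proj(K,W,g+.006*a).round(1),"plane-6mm",(plane(K,W,ce,g[2]+.0052)-.006*a).round(4))
    print(s["contact_force"]);delta(s,g+off*a,Rt(8,30))
E
python3 - <<'E'
from look import *
look("w8","redS",'red',(240,100,400,330),[.5055,.2603,.0718],(263.7,306.1),.073)
E
```

```text
[303, 191, 26, 33, 668] [315.3, 207.5] tri [0.5037 0.2608 0.0765] 0.0004 exp px [316.3 208.6] plane-6mm [0.5062 0.2611 0.0718]
[0.15240456 0.77205248 0.09529451]
shift [ 0.0368  0.005  -0.0546] turn [ 0.0006 -0.011  -0.0015] t 11.725
```

>>> {"method": "send_rows", "body": {"steps": [0.01, 0.0018, -0.014, 0.0006, -0.011, -0.0015, 0.042, 0.009, 0.0012, -0.0135, 0, 0, 0, 0.042, 0.009, 0.0012, -0.0135, 0, 0, 0, 0.042, 0.009, 0.0012, -0.0135, 0, 0, 0, 0.042, 0, 0, 0, 0, 0, 0, 0.042]}}

```text
time_s: 12.4
eef_pos: [0.471, 0.2544, 0.1354]
ee_rot: [-2.993, -0.204, -0.804]
contact_force: [0.4, 0.2, 0.2]
finger_gap: 0.444
grasp_force: 0.0
```

Run:
```python
from look import *
look("w9","redS",'red',(240,100,400,330),[.5058,.2607,.072],(263.7,306.1),.073)
```

```text
[296, 233, 34, 53, 1132] [313.0, 262.4] tri [0.503  0.2608 0.0774] 0.0009 exp px [313.1 261.2] plane-6mm [0.5052 0.2607 0.072 ]
[0.40520261 0.19165119 0.17799383]
shift [-0.0013  0.0012 -0.0002] turn [-0.0003  0.0011  0.0032] t 12.4
```

View pics/w9.png

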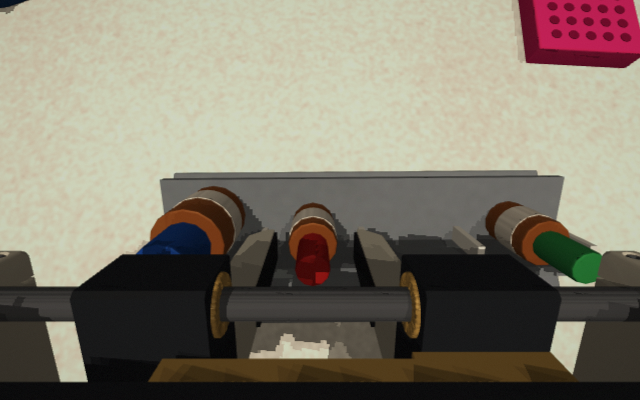

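The small red cap (313,260) sits between the fingers (277–356), clear of the blue vial. Closing and lifting.

>>> {"method": "send_rows", "body": {"steps": [-0.001, 0.001, 0, 0, 0, 0.003, 0.03, 0, 0, 0, 0, 0, 0, 0.008, 0, 0, 0, 0, 0, 0, 0.008, 0, 0, 0, 0, 0, 0, 0.008, 0, 0, 0, 0, 0, 0, 0.008], "newtons": 15}}

```text
time_s: 13.08
eef_pos: [0.469, 0.2569, 0.136]
ee_rot: [-2.99, -0.213, -0.805]
contact_force: [-2.4, -0.7, 4.9]
finger_gap: 0.176
grasp_force: 15.0
```

>>> {"method": "send_rows", "body": {"steps": [-0.005, -0.001, 0.009, 0, 0, 0, 0.008, -0.012, -0.0017, 0.021, 0, 0, 0, 0.008, -0.015, -0.002, 0.026, 0, 0, 0, 0.008, -0.015, -0.002, 0.026, 0, 0, 0, 0.008, 0, 0, 0.05, 0, 0, 0, 0.008]}}

```text
time_s: 13.7
eef_pos: [0.4189, 0.2495, 0.2663]
ee_rot: [-2.994, -0.215, -0.795]
contact_force: [0.8, 0.9, -0.3]
finger_gap: 0.176
grasp_force: 15.0
```

Run:
```python
from h import *;from workcell import arm
s=arm.sense();print(s["contact_force"],s["finger_gap"]*93,s["grasp_force"])
delta(s,[.4689,-.1031,.255],Rt(-14.2,0))
```

```text
[ 0.84568626  0.92292838 -0.32016457] 16.363900905989638 14.986763745546341
shift [ 0.05   -0.3526 -0.0113] turn [ 0.0276  0.5213 -0.3823] t 13.7
```

>>> {"method": "send_rows", "body": {"steps": [0.005, -0.0353, 0, 0.0028, 0.0521, -0.0382, 0.008, 0.005, -0.0353, 0, 0.0028, 0.0521, -0.0382, 0.008, 0.005, -0.0353, 0, 0.0028, 0.0521, -0.0382, 0.008, 0.005, -0.0353, 0, 0.0028, 0.0521, -0.0382, 0.008, 0.005, -0.0353, 0, 0.0028, 0.0521, -0.0382, 0.008]}}

```text
time_s: 14.32
eef_pos: [0.4463, 0.0729, 0.2679]
ee_rot: [-3.093, 0.089, -0.413]
contact_force: [0.6, -0.6, -0.0]
finger_gap: 0.177
grasp_force: 15.0
```

>>> {"method": "send_rows", "body": {"steps": [0.005, -0.0353, 0, 0.0028, 0.0521, -0.0382, 0.008, 0.005, -0.0353, 0, 0.0028, 0.0521, -0.0382, 0.008, 0.005, -0.0353, 0, 0.0028, 0.0521, -0.0382, 0.008, 0.005, -0.0353, 0, 0.0028, 0.0521, -0.0382, 0.008, 0.005, -0.0353, 0, 0.0028, 0.0521, -0.0382, 0.008]}}

```text
time_s: 14.95
eef_pos: [0.4716, -0.1035, 0.2679]
ee_rot: [-3.116, 0.391, -0.008]
contact_force: [0.4, 0.2, -0.6]
finger_gap: 0.179
grasp_force: 15.0
```

>>> {"method": "send_rows", "body": {"steps": [0, 0, 0, 0, 0, 0, 0.008, 0, 0, 0, 0, 0, 0, 0.008]}}

```text
time_s: 15.2
eef_pos: [0.4714, -0.1021, 0.2674]
ee_rot: [-3.116, 0.389, -0.01]
contact_force: [0.6, 0.1, -0.7]
finger_gap: 0.179
grasp_force: 15.0
```

Run:
```python
from h import *;from workcell import arm
s=wrist("w10");print(s["contact_force"])
delta(s,[.4689,-.1031,.186],Rt(-14.2,0))
for n in("scene","side"):
    d=arm.snapshot(n);np.savez(n+"20.npz",**d)
A=np.load("side20.npz")["pixels"][110:250,290:400];B=np.load("scene20.npz")["pixels"][110:230,250:360];C=cv2.imread("pics/w10.png")[40:340,200:440]
cv2.imwrite("pics/c10.png",np.hstack([cv2.resize(x,(266,400)) for x in (A,B,C)]))
```

```text
[ 0.61907508  0.07680201 -0.74215824]
shift [-0.0025 -0.001  -0.0814] turn [-0.0005  0.0066  0.0007] t 15.2
```

View pics/c10.png

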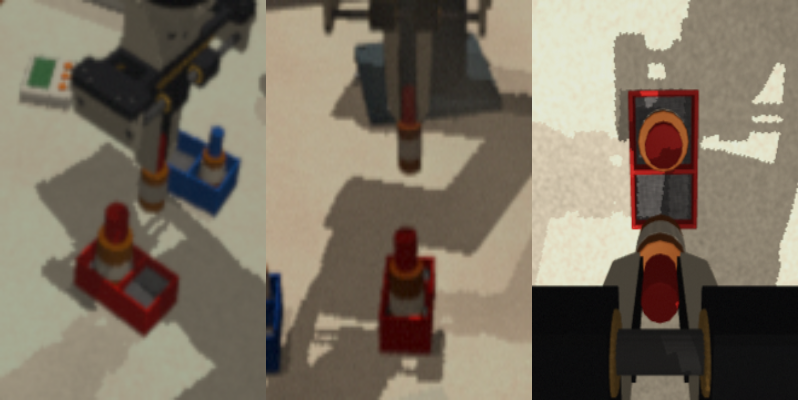

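The large red vial stands upright and centred in the wide well, and the small one hangs in line with the narrow well. Lowering it.

>>> {"method": "send_rows", "body": {"steps": [-0.0025, -0.001, -0.03, -0.0005, 0.0066, 0.0007, 0.008, 0, 0, -0.03, 0, 0, 0, 0.008, 0, 0, -0.025, 0, 0, 0, 0.008, 0, 0, -0.015, 0, 0, 0, 0.008, 0, 0, 0, 0, 0, 0, 0.008]}}

```text
time_s: 15.98
eef_pos: [0.4689, -0.1032, 0.1671]
ee_rot: [3.117, -0.388, -0.002]
contact_force: [0.3, 0.6, -0.4]
finger_gap: 0.178
grasp_force: 15.0
```

Run:
```python
from h import *;from workcell import arm
s=arm.sense();print(s["contact_force"]);delta(s,[.4689,-.1031,.163],Rt(-14.2,0))
```

```text
[ 0.3154581   0.59294919 -0.43732751]
shift [-0.      0.0001 -0.0041] turn [ 0.0006 -0.0013 -0.0004] t 15.975
```

>>> {"method": "send_rows", "body": {"steps": [0, 0, -0.0015, 0, 0, 0, 0.008, 0, 0, -0.0015, 0, 0, 0, 0.008, 0, 0, 0, 0, 0, 0, 0.008]}}

```text
time_s: 16.35
eef_pos: [0.4696, -0.104, 0.1651]
ee_rot: [3.116, -0.389, 0.002]
contact_force: [0.3, -0.5, 0.2]
finger_gap: 0.177
grasp_force: 15.0
```

>>> {"method": "send_rows", "body": {"steps": [0, 0, -0.0005, 0, 0, 0, 0.008, 0, 0, 0, 0, 0, 0, 0.008]}}

```text
time_s: 16.6
eef_pos: [0.4695, -0.1039, 0.1642]
ee_rot: [3.116, -0.389, 0.001]
contact_force: [-0.3, 0.1, -1.2]
finger_gap: 0.179
grasp_force: 15.0
```

Not in contact yet (noise). Continuing.

>>> {"method": "send_rows", "body": {"steps": [0, 0, -0.0008, 0, 0, 0, 0.008, 0, 0, -0.0007, 0, 0, 0, 0.008, 0, 0, 0, 0, 0, 0, 0.008]}}

```text
time_s: 16.98
eef_pos: [0.4694, -0.1039, 0.1625]
ee_rot: [3.116, -0.389, 0.0]
contact_force: [-1.0, -0.3, -0.4]
finger_gap: 0.175
grasp_force: 15.0
```

>>> {"method": "send_rows", "body": {"steps": [0, 0, -0.0008, 0, 0, 0, 0.008, 0, 0, -0.0007, 0, 0, 0, 0.008, 0, 0, 0, 0, 0, 0, 0.008]}}

```text
time_s: 17.35
eef_pos: [0.4694, -0.1039, 0.1611]
ee_rot: [3.116, -0.389, 0.0]
contact_force: [0.0, 0.6, -0.1]
finger_gap: 0.177
grasp_force: 15.0
```

>>> {"method": "send_rows", "body": {"steps": [0, 0, -0.0008, 0, 0, 0, 0.008, 0, 0, -0.0007, 0, 0, 0, 0.008, 0, 0, 0, 0, 0, 0, 0.008]}}

```text
time_s: 17.73
eef_pos: [0.4694, -0.1039, 0.1596]
ee_rot: [3.116, -0.389, 0.001]
contact_force: [0.1, 0.2, -1.4]
finger_gap: 0.18
grasp_force: 15.0
```

>>> {"method": "send_rows", "body": {"steps": [0, 0, -0.0008, 0, 0, 0, 0.008, 0, 0, -0.0007, 0, 0, 0, 0.008, 0, 0, 0, 0, 0, 0, 0.008]}}

```text
time_s: 18.1
eef_pos: [0.4694, -0.1039, 0.1581]
ee_rot: [3.116, -0.389, 0.0]
contact_force: [-1.2, 0.7, -1.0]
finger_gap: 0.176
grasp_force: 15.0
```

>>> {"method": "send_rows", "body": {"steps": [0, 0, -0.0007, 0, 0, 0, 0.008, 0, 0, -0.0006, 0, 0, 0, 0.008, 0, 0, 0, 0, 0, 0, 0.008]}}

```text
time_s: 18.48
eef_pos: [0.4694, -0.1039, 0.1568]
ee_rot: [3.116, -0.389, 0.001]
contact_force: [0.2, -0.4, -0.2]
finger_gap: 0.174
grasp_force: 15.0
```

>>> {"method": "send_rows", "body": {"steps": [0, 0, -0.0007, 0, 0, 0, 0.008, 0, 0, -0.0006, 0, 0, 0, 0.008, 0, 0, 0, 0, 0, 0, 0.008]}}

```text
time_s: 18.85
eef_pos: [0.4695, -0.1039, 0.1556]
ee_rot: [3.116, -0.389, 0.001]
contact_force: [-1.5, -0.6, 0.3]
finger_gap: 0.178
grasp_force: 15.0
```

>>> {"method": "send_rows", "body": {"steps": [0, 0, -0.0005, 0, 0, 0, 0.008, 0, 0, -0.0005, 0, 0, 0, 0.008, 0, 0, 0, 0, 0, 0, 0.008]}}

```text
time_s: 19.23
eef_pos: [0.4696, -0.104, 0.1548]
ee_rot: [3.116, -0.389, 0.001]
contact_force: [0.1, -0.8, 3.4]
finger_gap: 0.183
grasp_force: 15.0
```

>>> {"method": "send_rows", "body": {"steps": [0, 0, 0.0005, 0, 0, 0, 0.008, 0, 0, 0, 0, 0, 0, 0.019, 0, 0, 0, 0, 0, 0, 0.025, 0, 0, 0, 0, 0, 0, 0.036, 0, 0, 0, 0, 0, 0, 0.036]}}

```text
time_s: 19.85
eef_pos: [0.4694, -0.1039, 0.1549]
ee_rot: [3.116, -0.389, 0.0]
contact_force: [-0.2, 0.5, 0.3]
finger_gap: 0.378
grasp_force: 0.0
```

>>> {"method": "send_rows", "body": {"steps": [0, 0, 0.01, 0, 0, 0, 0.036, 0, 0, 0.03, 0, 0, 0, 0.036, 0, 0, 0.045, 0, 0, 0, 0.036, 0, 0, 0.045, 0, 0, 0, 0.052, 0, 0, 0, 0, 0, 0, 0.052]}}

```text
time_s: 20.48
eef_pos: [0.4711, -0.1046, 0.2894]
ee_rot: [3.113, -0.388, 0.014]
contact_force: [-0.1, -0.1, 0.3]
finger_gap: 0.539
grasp_force: 0.0
```

Run:
```python
from h import *
s=wrist("w11");print(s["contact_force"]);a=-Rt(8,30)[:,2]
I,K,W=load("w11")
for st,ce,m in blobs(I,'red',(200,20,450,400),60): print(st,ce)
for p in ([.4689,-.1031,.095],[.5164,-.1152,.096]):print("expect cap top",proj(K,W,np.array(p)).round(1))
delta(s,np.array([.496,.3258,.0865])+.142*a,Rt(8,30))
```

```text
[-0.08831186 -0.06712211  0.25786787]
[285, 109, 59, 100, 1547] [314.7, 163.0]
[299, 132, 31, 32, 747] [313.8, 147.5]
expect cap top [314.1 199.9]
expect cap top [314.1 144. ]
shift [-0.0454  0.4206 -0.0799] turn [-0.025  -0.5169  0.38  ] t 20.475
```

>>> {"method": "send_rows", "body": {"steps": [-0.0041, 0.0382, 0, -0.0023, -0.047, 0.0345, 0.052, -0.0041, 0.0382, 0, -0.0023, -0.047, 0.0345, 0.052, -0.0041, 0.0382, 0, -0.0023, -0.047, 0.0345, 0.052, -0.0041, 0.0382, 0, -0.0023, -0.047, 0.0345, 0.052, -0.0041, 0.0382, 0, -0.0023, -0.047, 0.0345, 0.052]}}

```text
time_s: 21.15
eef_pos: [0.4478, 0.0883, 0.2836]
ee_rot: [-3.102, 0.115, -0.364]
contact_force: [0.3, 0.1, -0.1]
finger_gap: 0.562
grasp_force: 0.0
```

>>> {"method": "send_rows", "body": {"steps": [-0.0041, 0.0382, -0.0133, -0.0023, -0.047, 0.0345, 0.052, -0.0041, 0.0382, -0.0133, -0.0023, -0.047, 0.0345, 0.052, -0.0041, 0.0382, -0.0133, -0.0023, -0.047, 0.0345, 0.052, -0.0041, 0.0382, -0.0133, -0.0023, -0.047, 0.0345, 0.052, -0.0041, 0.0382, -0.0133, -0.0023, -0.047, 0.0345, 0.052]}}

```text
time_s: 21.78
eef_pos: [0.4271, 0.279, 0.2167]
ee_rot: [-3.02, -0.158, -0.719]
contact_force: [-0.2, -1.3, -0.2]
finger_gap: 0.559
grasp_force: 0.0
```

>>> {"method": "send_rows", "body": {"steps": [-0.0041, 0.0382, -0.0133, -0.0023, -0.047, 0.0345, 0.052, 0, 0, 0, 0, 0, 0, 0.052, 0, 0, 0, 0, 0, 0, 0.052]}}

```text
time_s: 22.15
eef_pos: [0.4236, 0.3158, 0.2043]
ee_rot: [-2.998, -0.21, -0.785]
contact_force: [0.1, 0.0, 0.2]
finger_gap: 0.562
grasp_force: 0.0
```

Run:
```python
from look import *
look("w12","blueL",'blue',(240,100,400,330),[.496,.3258,.0865],(249.2,332.2),.073)
```

```text
[297, 196, 38, 37, 1139] [315.4, 214.2] tri [0.4911 0.3261 0.0931] 0.002 exp px [316.2 209.4] plane-6mm [0.4926 0.3258 0.0865]
[0.07103335 0.0221965  0.21030137]
shift [ 0.0362  0.0049 -0.0545] turn [ 0.0013 -0.0111 -0.0006] t 22.15
```

>>> {"method": "send_rows", "body": {"steps": [0.008, 0.0014, -0.014, 0.0013, -0.011, -0.0006, 0.052, 0.009, 0.0012, -0.0135, 0, 0, 0, 0.052, 0.009, 0.0012, -0.0135, 0, 0, 0, 0.052, 0.009, 0.0012, -0.0135, 0, 0, 0, 0.052, 0, 0, 0, 0, 0, 0, 0.052]}}

```text
time_s: 22.82
eef_pos: [0.4596, 0.3208, 0.1492]
ee_rot: [-2.993, -0.207, -0.802]
contact_force: [0.0, 0.4, 0.4]
finger_gap: 0.56
grasp_force: 0.0
```

Run:
```python
from look import *
look("w13","blueL",'blue',(240,100,400,330),[.4948,.3258,.0865],(249.2,332.2),.073)
I,K,W=load("w3");print("redL at same stage",[(b[0],b[1]) for b in blobs(I,'red',(240,100,400,330),200,130,30)])
I,K,W=load("w13");print([(b[0],b[1]) for b in blobs(I,'blue',(240,100,400,330),200,130,25)])
```

```text
[300, 242, 37, 16, 415] [317.0, 250.2] tri [0.4966 0.3249 0.086 ] 0.0012 exp px [315.8 260.7] plane-6mm [0.5    0.3259 0.0865]
[305, 270, 37, 15, 338] [321.9, 276.8] tri [0.4879 0.3249 0.0977] 0.0049 exp px [315.8 260.7] plane-6mm [0.4875 0.3218 0.0865]
[0.02259593 0.44432184 0.41952971]
shift [-0.001  -0.      0.0005] turn [-0.0001  0.0002  0.0012] t 22.825
redL at same stage [([284, 224, 56, 63, 2880], [311.7, 257.4])]
[([288, 224, 55, 63, 2862], [314.8, 257.3])]
```

The blue cap sits in the fingers exactly as the first one did, and is better centred. Gripping and lifting.

>>> {"method": "send_rows", "body": {"steps": [0, 0, 0, 0, 0, 0, 0.04, 0, 0, 0, 0, 0, 0, 0.015, 0, 0, 0, 0, 0, 0, 0.015, 0, 0, 0, 0, 0, 0, 0.015, 0, 0, 0, 0, 0, 0, 0.015], "newtons": 20}}

```text
time_s: 23.5
eef_pos: [0.4594, 0.3214, 0.1512]
ee_rot: [-2.99, -0.208, -0.806]
contact_force: [-2.1, -0.2, 3.9]
finger_gap: 0.289
grasp_force: 20.0
```

>>> {"method": "send_rows", "body": {"steps": [-0.005, -0.001, 0.009, 0, 0, 0, 0.015, -0.012, -0.0017, 0.021, 0, 0, 0, 0.015, -0.015, -0.002, 0.026, 0, 0, 0, 0.015, -0.015, -0.002, 0.026, 0, 0, 0, 0.015, 0, 0, 0.045, 0, 0, 0, 0.015]}}

```text
time_s: 24.12
eef_pos: [0.4096, 0.3137, 0.2768]
ee_rot: [-2.995, -0.21, -0.798]
contact_force: [1.3, -0.2, -1.3]
finger_gap: 0.285
grasp_force: 20.0
```

Run:
```python
from h import *;from workcell import arm
s=arm.sense();print(s["contact_force"],s["finger_gap"]*93,s["grasp_force"])
delta(s,[.44,-.26,.30],Rt(-8,0))
```

```text
[ 1.33131486 -0.18419236 -1.27268174] 26.520579426036512 19.985038340091705
shift [ 0.0304 -0.5737  0.0232] turn [ 4.000e-04  5.223e-01 -2.736e-01] t 24.125
```

>>> {"method": "send_rows", "body": {"steps": [0.002, -0.038, 0.0016, 0, 0.0348, -0.0182, 0.015, 0.002, -0.038, 0.0016, 0, 0.0348, -0.0182, 0.015, 0.002, -0.038, 0.0016, 0, 0.0348, -0.0182, 0.015, 0.002, -0.038, 0.0016, 0, 0.0348, -0.0182, 0.015, 0.002, -0.038, 0.0016, 0, 0.0348, -0.0182, 0.015]}}

```text
time_s: 24.75
eef_pos: [0.4215, 0.1238, 0.286]
ee_rot: [-3.067, -0.067, -0.544]
contact_force: [-0.0, -0.5, -0.7]
finger_gap: 0.287
grasp_force: 20.0
```

>>> {"method": "send_rows", "body": {"steps": [0.002, -0.038, 0.0016, 0, 0.0348, -0.0182, 0.015, 0.002, -0.038, 0.0016, 0, 0.0348, -0.0182, 0.015, 0.002, -0.038, 0.0016, 0, 0.0348, -0.0182, 0.015, 0.002, -0.038, 0.0016, 0, 0.0348, -0.0182, 0.015, 0.002, -0.038, 0.0016, 0, 0.0348, -0.0182, 0.015]}}

```text
time_s: 25.38
eef_pos: [0.4318, -0.0662, 0.2941]
ee_rot: [-3.114, 0.077, -0.279]
contact_force: [-0.0, -0.4, -1.1]
finger_gap: 0.287
grasp_force: 20.0
```

>>> {"method": "send_rows", "body": {"steps": [0.002, -0.038, 0.0016, 0, 0.0348, -0.0182, 0.015, 0.002, -0.038, 0.0016, 0, 0.0348, -0.0182, 0.015, 0.002, -0.038, 0.0016, 0, 0.0348, -0.0182, 0.015, 0.002, -0.038, 0.0016, 0, 0.0348, -0.0182, 0.015, 0.002, -0.038, 0.0016, 0, 0.0348, -0.0182, 0.015]}}

```text
time_s: 26.0
eef_pos: [0.4421, -0.256, 0.302]
ee_rot: [-3.132, 0.22, -0.008]
contact_force: [0.5, -0.3, -0.1]
finger_gap: 0.285
grasp_force: 20.0
```

>>> {"method": "send_rows", "body": {"steps": [0, 0, 0, 0, 0, 0, 0.015, 0, 0, 0, 0, 0, 0, 0.015]}}

```text
time_s: 26.25
eef_pos: [0.442, -0.2546, 0.3015]
ee_rot: [-3.132, 0.22, -0.009]
contact_force: [-0.2, -0.2, -2.3]
finger_gap: 0.288
grasp_force: 20.0
```

Run:
```python
from h import *
s=wrist("w14");print(s["contact_force"],s["eef_pos"]);delta(s,[.44,-.26,.30],Rt(-8,0))
I,K,W=load("w14");u0=proj(K,W,np.array([.49,-.289,.036]));print("tray px",u0)
b=(int(u0[0])-60,max(0,int(u0[1])-70),int(u0[0])+60,int(u0[1])+62)
for st,ce,m in blobs(I,'blue',b,30,130,30):
    q=cv2.approxPolyDP(cv2.convexHull(cv2.findContours(np.uint8(m),0,2)[0][0]),5,True)[:,0]
    print(st,ce,[(u.tolist(),plane(K,W,u,.036).round(4)[:2].tolist()) for u in q])
```

```text
[-0.22584053 -0.17628647 -2.26350691] [ 0.44199597 -0.25458674  0.30151338]
shift [-0.002  -0.0054 -0.0015] turn [-0.0015  0.0056  0.0007] t 26.25
tray px [342.29856174 131.44341184]
[316, 80, 58, 99, 1999] [347.9, 133.7] [([373, 80], [0.5364, -0.3259]), ([371, 177], [0.4372, -0.3141]), ([319, 178], [0.4441, -0.2579]), ([316, 82], [0.5426, -0.2685])]
```

>>> {"method": "send_rows", "body": {"steps": [0.023, -0.013, 0, -0.0005, 0.002, 0.009, 0.015, 0.023, -0.013, 0, -0.0005, 0.002, 0.009, 0.015, 0.023, -0.0128, -0.02, -0.0005, 0.0016, 0.009, 0.015, 0, 0, -0.05, 0, 0, 0, 0.015, 0, 0, -0.035, 0, 0, 0, 0.015]}}

```text
time_s: 26.92
eef_pos: [0.511, -0.2923, 0.1951]
ee_rot: [-3.137, 0.175, 0.001]
contact_force: [0.6, -1.1, -0.5]
finger_gap: 0.287
grasp_force: 20.0
```

>>> {"method": "send_rows", "body": {"steps": [0, 0, 0, 0, 0, 0, 0.015, 0, 0, 0, 0, 0, 0, 0.015]}}

```text
time_s: 27.18
eef_pos: [0.512, -0.294, 0.1985]
ee_rot: [3.134, -0.177, 0.004]
contact_force: [-0.4, -0.2, -0.6]
finger_gap: 0.283
grasp_force: 20.0
```

Run:
```python
from h import *
s=wrist("w15");print(s["contact_force"]);delta(s,[.5109,-.2934,.166],Rt(-6.5,0))
I,K,W=load("w15")
for x in ("far rim L",(.51-.0+.0397,-.2916-.0058+.0298)),("far R",(.4901+.0507-.0034,-.2916-.0058-.0298)): pass
u=np.array([.9936,-.1132]);v=np.array([.1132,.9936]);c=np.array([.490,-.291])
for sx,sy in((51,30),(51,-30)):
    p=c+u*sx/1e3+v*sy/1e3;print("exp corner",proj(K,W,np.array([*p,.036])).round(0))
for st,ce,m in blobs(I,'blue',(200,0,450,240),100,130,30): print(st,ce)
```

```text
[-0.36179429 -0.18320045 -0.59771452]
shift [-0.0011  0.0006 -0.0325] turn [ 0.0028  0.0022 -0.0007] t 27.175
exp corner [275. 170.]
exp corner [354. 170.]
[278, 163, 77, 67, 1605] [316.2, 183.7]
[294, 224, 43, 16, 487] [315.3, 233.2]
```

>>> {"method": "send_rows", "body": {"steps": [-0.001, 0, -0.012, 0.0028, 0.0022, -0.0007, 0.015, 0, 0, -0.012, 0, 0, 0, 0.015, 0, 0, -0.0085, 0, 0, 0, 0.015, 0, 0, 0, 0, 0, 0, 0.015]}}

```text
time_s: 27.72
eef_pos: [0.5098, -0.2939, 0.163]
ee_rot: [-3.134, 0.179, 0.006]
contact_force: [-0.1, -0.6, -0.7]
finger_gap: 0.285
grasp_force: 20.0
```

>>> {"method": "send_rows", "body": {"steps": [0, 0, 0, 0, 0, 0, 0.015, 0, 0, -0.0004, 0, 0, 0, 0.015, 0, 0, 0, 0, 0, 0, 0.015]}}

```text
time_s: 28.1
eef_pos: [0.5105, -0.2943, 0.1641]
ee_rot: [-3.136, 0.179, 0.002]
contact_force: [-0.1, -1.1, -0.8]
finger_gap: 0.285
grasp_force: 20.0
```

>>> {"method": "send_rows", "body": {"steps": [0, 0, -0.001, 0, 0, 0, 0.015, 0, 0, -0.0006, 0, 0, 0, 0.015, 0, 0, 0, 0, 0, 0, 0.015]}}

```text
time_s: 28.48
eef_pos: [0.5103, -0.2942, 0.1622]
ee_rot: [-3.135, 0.179, 0.003]
contact_force: [0.4, 0.7, -1.3]
finger_gap: 0.287
grasp_force: 20.0
```

>>> {"method": "send_rows", "body": {"steps": [0, 0, -0.0008, 0, 0, 0, 0.015, 0, 0, -0.0007, 0, 0, 0, 0.015, 0, 0, 0, 0, 0, 0, 0.015]}}

```text
time_s: 28.85
eef_pos: [0.5103, -0.2942, 0.1606]
ee_rot: [-3.135, 0.179, 0.003]
contact_force: [0.3, 1.0, -0.4]
finger_gap: 0.288
grasp_force: 20.0
```

>>> {"method": "send_rows", "body": {"steps": [0, 0, -0.0008, 0, 0, 0, 0.015, 0, 0, -0.0006, 0, 0, 0, 0.015, 0, 0, 0, 0, 0, 0, 0.015]}}

```text
time_s: 29.22
eef_pos: [0.5103, -0.2942, 0.1593]
ee_rot: [-3.135, 0.179, 0.003]
contact_force: [-0.5, -0.0, -0.8]
finger_gap: 0.287
grasp_force: 20.0
```

>>> {"method": "send_rows", "body": {"steps": [0, 0, -0.0007, 0, 0, 0, 0.015, 0, 0, -0.0006, 0, 0, 0, 0.015, 0, 0, 0, 0, 0, 0, 0.015]}}

```text
time_s: 29.6
eef_pos: [0.5103, -0.2942, 0.158]
ee_rot: [-3.135, 0.179, 0.003]
contact_force: [0.0, 0.2, -0.1]
finger_gap: 0.282
grasp_force: 20.0
```

>>> {"method": "send_rows", "body": {"steps": [0, 0, -0.0006, 0, 0, 0, 0.015, 0, 0, -0.0006, 0, 0, 0, 0.015, 0, 0, 0, 0, 0, 0, 0.015]}}

```text
time_s: 29.98
eef_pos: [0.5103, -0.2942, 0.1568]
ee_rot: [-3.135, 0.179, 0.003]
contact_force: [-0.2, 0.7, -0.7]
finger_gap: 0.288
grasp_force: 20.0
```

>>> {"method": "send_rows", "body": {"steps": [0, 0, -0.0006, 0, 0, 0, 0.015, 0, 0, -0.0006, 0, 0, 0, 0.015, 0, 0, 0, 0, 0, 0, 0.015]}}

```text
time_s: 30.35
eef_pos: [0.5103, -0.2942, 0.1556]
ee_rot: [-3.135, 0.179, 0.003]
contact_force: [1.5, 0.1, -1.8]
finger_gap: 0.286
grasp_force: 20.0
```

>>> {"method": "send_rows", "body": {"steps": [0, 0, -0.0006, 0, 0, 0, 0.015, 0, 0, -0.0006, 0, 0, 0, 0.015, 0, 0, 0, 0, 0, 0, 0.015]}}

```text
time_s: 30.72
eef_pos: [0.5104, -0.2943, 0.1547]
ee_rot: [-3.135, 0.179, 0.003]
contact_force: [-0.3, 0.1, 1.5]
finger_gap: 0.287
grasp_force: 20.0
```

>>> {"method": "send_rows", "body": {"steps": [0, 0, -0.0004, 0, 0, 0, 0.015, 0, 0, 0, 0, 0, 0, 0.015]}}

```text
time_s: 30.98
eef_pos: [0.5104, -0.2943, 0.1543]
ee_rot: [-3.135, 0.179, 0.003]
contact_force: [0.2, 0.2, 2.3]
finger_gap: 0.285
grasp_force: 20.0
```

Contact is confirmed at about 3 N. Releasing and retreating.

>>> {"method": "send_rows", "body": {"steps": [0, 0, 0.0003, 0, 0, 0, 0.015, 0, 0, 0, 0, 0, 0, 0.029, 0, 0, 0, 0, 0, 0, 0.035, 0, 0, 0, 0, 0, 0, 0.045, 0, 0, 0, 0, 0, 0, 0.045]}}

```text
time_s: 31.6
eef_pos: [0.5103, -0.2942, 0.1542]
ee_rot: [-3.135, 0.179, 0.003]
contact_force: [-0.1, 0.9, 0.3]
finger_gap: 0.478
grasp_force: 0.0
```

>>> {"method": "send_rows", "body": {"steps": [0, 0, 0.01, 0, 0, 0, 0.045, 0, 0, 0.03, 0, 0, 0, 0.045, 0, 0, 0.05, 0, 0, 0, 0.045, -0.02, 0, 0.05, 0, 0, 0, 0.045, -0.05, 0, 0.02, 0, 0, 0, 0.045]}}

```text
time_s: 32.22
eef_pos: [0.4415, -0.2951, 0.3184]
ee_rot: [3.133, -0.176, 0.005]
contact_force: [-0.2, -0.4, 0.0]
finger_gap: 0.483
grasp_force: 0.0
```

>>> {"method": "send_rows", "body": {"steps": [-0.05, 0.03, 0, 0, 0, 0, 0.045, 0, 0.03, 0, 0, 0, 0, 0.045, 0, 0, 0, 0, 0, 0, 0.045, 0, 0, 0, 0, 0, 0, 0.045]}}

```text
time_s: 32.72
eef_pos: [0.3908, -0.2348, 0.3151]
ee_rot: [3.136, -0.178, -0.001]
contact_force: [0.4, -0.3, -0.5]
finger_gap: 0.487
grasp_force: 0.0
```

Run:
```python
from h import *;from workcell import arm
s=wrist("w16");print(s["eef_pos"],s["contact_force"])
V={}
d=arm.snapshot("scene");V["scene"]=(d["pixels"],d["intrinsics"],d["world_to_cam"]);V["w16"]=load("w16")
d=arm.snapshot("side");V["side"]=(d["pixels"],d["intrinsics"],d["world_to_cam"])
T=dict(redL=('red',.5164,-.1152,.0125+.069),redS=('red',.4689,-.1031,.023+.057),blueL=('blue',.5109,-.2934,.011+.069),green=('green',.5227,.1289,.0701))
for n,(I,K,W) in V.items():
    for k,(c,*p) in T.items():
        u=proj(K,W,np.array(p));b=(max(0,int(u[0])-25),max(0,int(u[1])-25),min(640,int(u[0])+25),min(400,int(u[1])+25))
        if b[0]<b[2] and b[1]<b[3]: print(n,k,u.round(0),[(s_,ce) for s_,ce,m in blobs(I,c,b,15)])
```

```text
[ 0.39078232 -0.23482806  0.31506546] [ 0.35819378 -0.2976664  -0.50531899]
scene redL [308. 185.] [([306, 171, 6, 4, 18], [308.5, 172.7]), ([303, 177, 9, 7, 52], [307.3, 180.0]), ([297, 186, 23, 23, 134], [309.0, 198.2])]
scene redS [309. 177.] [([306, 171, 6, 4, 18], [308.5, 172.7]), ([303, 177, 9, 7, 52], [307.3, 180.0]), ([297, 186, 7, 16, 31], [299.4, 193.5]), ([314, 187, 6, 15, 45], [317.5, 193.1])]
scene blueL [243. 192.] []
scene green [392. 181.] []
w16 redL [169.  66.] [([147, 40, 47, 46, 1075], [166.3, 63.3]), ([161, 85, 5, 5, 15], [162.3, 87.7])]
w16 redS [169. 121.] [([154, 95, 39, 47, 578], [168.8, 118.1])]
w16 blueL [365.  48.] [([340, 25, 50, 48, 278], [371.4, 36.3]), ([354, 33, 30, 32, 728], [368.2, 49.0])]
side redL [337. 188.] [([334, 181, 9, 14, 107], [337.8, 187.2]), ([345, 191, 10, 12, 64], [350.6, 196.4]), ([321, 194, 25, 18, 177], [329.7, 205.5]), ([357, 203, 5, 9, 29], [359.2, 207.2])]
side redS [352. 197.] [([334, 181, 9, 14, 107], [337.8, 187.2]), ([345, 191, 10, 12, 64], [350.6, 196.4]), ([326, 194, 38, 27, 367], [342.4, 211.7])]
side blueL [365. 150.] [([363, 145, 7, 5, 28], [366.1, 147.4]), ([350, 158, 13, 17, 110], [355.2, 168.1]), ([382, 165, 7, 10, 23], [385.3, 170.3])]
side green [288. 257.] [([282, 252, 11, 9, 57], [287.2, 255.9])]
```

```bash
python3 -c "
from workcell import arm
print(arm.job_done())"
```

```text
the job is handed in; nothing more can be done
None
```

I stood both red vials in the red tray and the large blue vial in the wide well of the blue tray, each lowered until it touched its floor at about 3–4 N. The final camera check found those three caps and the green one where expected, and I handed the job in at about 33 s without a verdict being shown.

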